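# Clamp a freehub in the bench vise and brush grease onto its bearing

## Task

Tighten the blue bench vise on the axle of the freehub that hangs loose between its jaws, by turning its crank clockwise as seen from the crank until the jaws meet the axle and then about an eighth of a turn more. Then take the red-handled brush from the wooden tool block, dip its bristles right into the open yellow grease tin, all of them below the rim, and dab them on the bearing in the top of the clamped freehub. Finally stand the brush back, bristles down, in the pocket it came from, leaving the freehub clamped and everything else where it was.

Things in the scene. Friction and masses are not known exactly. Their poses are not given: they have to be found in the camera images.
- vise: Small blue bench vise bolted to the bench; aluminium soft jaws 80 mm wide, tops 112 mm above the bench. Origin: on the bench under the middle of the fixed jaw's face. Its +x runs along the screw from the crank to the fixed jaw; moving jaw and crank lie on the -x side, nearer the robot. The moving jaw is 38 mm thick, then a nose 44 mm wide, up to 98 mm high, reaches to the crank.
- vise_jaw: The vise's moving jaw; it slides along the vise's +x as the screw is turned. Origin: on the bench level (z = 0), under the middle of the moving clamping face, so the jaw opening is minus this body's x in the vise frame. The axle between the jaws is 15 mm thick.
- vise_screw (a joint): Screw and crank angle, rad; grows clockwise seen from the crank (robot side), closing 10 mm a turn. Axis: along the vise's x, mid line, 80 mm up. The crank grip circles it at 55 mm; at 0 it is on the vise's +y side, 0.45 rad above level, then rises over the top to -y. Stops -1.8, 3.9. Drag 0.2 N m; stays where left. The jaws meet the axle at about 2.6; 3.2 gives about 50 N of jaw force.
- grip (a point): Middle of the crank's black revolving grip: a cylinder 20 mm across and 70 mm long, parallel to the screw axis and 55 mm off it, sticking out from the crank arm towards the robot (the arm's front face is 44 mm behind this point). It spins freely on its pin, so it can be pinched from above with the fingers to either side of it (closing along the vise's y) and carried round without letting go.
- freehub: Loose steel splined freehub body, 35 mm across (39 mm over the splines), 34 mm tall, with a 15 mm thick, 18 mm long axle stub below; about 0.35 kg. It rests with its shoulder on both jaw tops and its stub hangs in the jaw gap. Origin: centre of the shoulder's underside, z up.
- bearing (a point): Centre of the flat top face of the freehub, 34 mm above its origin: the copper-edged round bearing, 29 mm across, to be greased.
- brush: Round grease brush, 190 mm long: brown bristles (stiff here) 16 mm across and 30 mm long, steel ferrule 15.6 mm across from 30 to 52 mm, then a straight red handle 13 mm across up to 190 mm. 50 g. Origin: centre of the bristles' end; z runs along the brush to the handle's end. It starts bristles down in a pocket of the tool block, leaning by some 5 to 25 degrees.
- brush_tip (a point): Centre of the bristles' end (same point as the brush's origin).
- tin: Open yellow grease tin, standing: 72 mm across, 48 mm tall, wall 2 mm, floor 3 mm thick, 0.35 kg, loose. Origin: centre of its underside.
- tin_rim (a point): Centre of the tin's open mouth, 48 mm above the bench.
- block: Wooden tool block fixed on the bench, 66 x 200 x 70 mm, with three square pockets 33 mm wide in a row along its own y (at -62, 0 and +62 mm), 62 mm deep (pocket floors 8 mm above the bench). Brush and two drip bottles stand in it, in any order. Origin: centre of its underside.
- drip_green: Bystander: green drip bottle in a pocket of the block, 28 mm across, 122 mm tall. Origin: centre of underside.
- drip_orange: Bystander: orange drip bottle in a pocket of the block, 28 mm across, 122 mm tall. Origin: centre of underside.
- tin_lid: Bystander: yellow lid of the tin lying on the bench, 76 mm across, 9 mm tall. Origin: centre of underside.
- spray_can: Bystander: tall blue and white spray can near the tin, 65 mm across, 215 mm tall. Origin: centre of underside.
- jar: Bystander: closed glass jar, 56 mm across, 65 mm tall. Origin: centre of underside.
- spanner: Bystander: steel spanner lying on the bench, 170 mm long. Origin: under its middle.
- cassette: Bystander: sprocket cassette lying on the bench, 117 mm across, 35 mm tall. Origin: centre of underside.
There are look-alikes about, which are no part of the job. Leave any green or pink look-alike of the freehub alone.

How it is judged:
On the way, in this order (a step that is already met when the one before it is completed fails the run):
1. the vise is cranked shut on the freehub's axle: moving jaw presses on it with more than 15 N, freehub upright (contact force between vise_jaw and freehub above 15 N and angle between freehub's own z axis and vertical below 0.1 rad), for 0.2 s.
2. the brush, bristles down and held by the fingers, is dipped into the tin: tip at least 25 mm below the rim and inside the tin (horizontal distance between brush_tip and tin_rim below 0.034 m and z of brush_tip in the frame of tin_rim below -0.025 m and angle between brush's own z axis and vertical below 0.8 rad and contact force between the fingers and brush above 0.5 N), for 0.1 s.
3. the bristles are dabbed on the bearing in the top of the freehub while it is clamped: they touch it (over 0.3 N), the tip's centre within 20 mm of the bearing's centre (all of step 1 and contact force between brush and freehub above 0.3 N and distance between brush_tip and bearing below 0.02 m and contact force between the fingers and brush above 0.5 N), for 0.1 s.
At the end, for the whole second after the job is handed in: Brush at rest bristles down in its own pocket (tip within 25 mm of its start, under 30 mm high, leaning under 30 degrees); moving jaw presses the freehub with over 15 N; freehub upright (0.1 rad), shoulder 107 to 117 mm high; tin upright (all of step 1 and distance of brush_tip from where it was at the start of the episode below 0.025 m and height (world z) of brush_tip below 0.03 m and angle between brush's own z axis and vertical below 0.52 rad and linear speed of brush below 0.02 m/s and z of freehub in the frame of vise between 0.107 and 0.117 m and angle between tin's own z axis and vertical below 0.1 rad); the robot touches nothing.
It fails at once if a drip bottle is moved more than 20 mm or tipped (distance of any of drip_green, drip_orange from where it was at the start of the episode above 0.02 m or angle between any of drip_green, drip_orange's own z axis and vertical above 0.4 rad).
It fails at once if the tin lid, spray can or jar is moved more than 20 mm or tipped (distance of any of tin_lid, spray_can, jar from where it was at the start of the episode above 0.02 m or angle between any of tin_lid, spray_can, jar's own z axis and vertical above 0.4 rad).
It fails at once if the spanner or cassette is moved more than 20 mm (distance of any of spanner, cassette from where it was at the start of the episode above 0.02 m or angle between cassette's own z axis and vertical above 0.4 rad).
It fails at once if the grease tin is pushed more than 20 mm away or tipped (distance of tin from where it was at the start of the episode above 0.02 m or angle between tin's own z axis and vertical above 0.35 rad).
It fails at once if the freehub is knocked over or falls off the vise (angle between freehub's own z axis and vertical above 0.5 rad).
It also fails if it takes over 67 s, if anything falls off the work surface, if the arm or the gripper's body presses on something with over 40 N, if the wrist force passes 120 N, or if a joint passes its speed limit or range.

## Robot

A 6-joint arm with a two-finger parallel gripper is mounted at the origin on the work surface. World frame = base frame: x ahead of the robot, y to its left, z up, the work surface at z = 0. Lengths are in m, angles in rad, forces in N, time in s.
With the tool pointing down it reaches from about 0.15 to 0.775 m from the base axis. Payload 6.1 kg.
Tool frame: the origin (TCP) lies midway between the tips of the shut fingers; the grasp point (between the pads) lies 19 mm behind it; z points along the fingers, y is the direction in which the jaws open and shut (so a half turn about z gives the same grasp; the last joint's range is limited). The gripper opens to 85 mm and grips with 20 to 120 N. Pads are 22 mm wide; open, the fingers measure 114 mm over their backs; the gripper's body (76 mm by 85 mm) begins 54 mm behind the grasp point. The pads swing forward as they close: fully open they stand 13 mm farther back than shut.
Start: joints at [-1.32, 0.126, -0.04, 1.405, 0, 1.571], TCP at [0.13, -0.509, 0.231] pointing down, gripper open.
Joint ranges: [-2.72, 2.72], [-0.95, 1.95], [-1.27, 1.35], [-1.78, 2.02], [-1.46, 1.47], [-3.14, 3.14]. Speed limits (rad/s): [2.39, 2.39, 3.01, 3.14, 3.14, 3.14].

## Interface

Orientations are given as a rotation vector (axis times angle).
In Python, from workcell import r, viewer, job gives the robot as it stands.
- The arm moves only by the tool arm_command, never from a script. Its argument "commands" is a list that holds one entry, the list of rows, each a list of 6 numbers: the shift along the tool's x, y, z scaled (see below), then the turn, a rotation vector about the tool's x, y, z scaled (see below). A call has 1 to 12 rows; each row is the pose to reach, as a shift and turn from the pose commanded when the call began, along the tool's axes at that moment, turning the shorter way round; what a row does not reach only later rows make up. The controller multiplies each number of a shift by 0.3 m and each number of a turn by pi rad. A row lasts 1/8 s, in which the tool goes at most 62.5 mm and 10.7 degrees, less where a joint would pass 70% of its speed; a pose out of reach is approached as far as the arm can. A call with a number of a shift or a turn outside -1 to 1 is refused whole. A call with a gripper value outside its range is refused whole. "grip" is the closure, from 0 (fully open) to 1 (shut), set as the call begins (left out, the last holds). The fingers move at their own pace and stop on an object; "force" is the grip in N (left out, the last holds). Time passes only in rows, so rows that repeat a pose let the fingers close. It gives the time, the measured TCP pose, the force and the opening at its end, in the units of the state.
- r.read_state(): the state, without advancing time (a new reading comes with each control period).
- viewer.read_camera(name): name is "scene" or "top" or "wrist"; returns the picture (480x640x3 uint8, red, green, blue); there is no depth.
- viewer.camera_model(name): a dict with "mtx" (3x3 intrinsics, pixels), "T" (4x4, takes a point from camera to world coordinates). Camera axes: x right, y down, z forward; pixel columns grow to the right and rows downward; lengths in m; the calibration is good to about 2 mm. The wrist camera is an equidistant fisheye: a pixel r from the principal point sees the ray r / f radians off the axis. A picture is of the moment at which its call begins: read the wrist's pose just before it. camera_model takes no time and is no camera call; for the wrist camera it gives the pose at the moment of the call.
- job.sign_off(): hands the job in, once; it reports no verdict.
Trained networks look in the newest picture that a camera, given by its name, has taken for a name from the list of things; names that differ only in an ending like _2 or _b are one class to them, and where a whole thing is asked for, a point or a joint stands for the part that bears it (a point fixed in the world has none). Each returns a list of dicts, best first, with "conf" (0 to 1); they miss things now and then, are a little off and sometimes report something else, mostly with a low value. They report only what shows in the picture. A call takes as long as a camera call. They do not tell look-alikes from the thing itself.
- viewer.find_in(camera, label): "box" ([left, top, right, bottom] in pixels, round what is visible of it).
- viewer.regions_of(camera, label): "pixels" (480x640 bool, what is visible of it) and "box" ([left, top, right, bottom] in pixels, round what is visible of it).
- viewer.landmark_of(camera, label): "xy" ([column, row] in pixels: a listed point, or the origin of a listed thing).
The state is a dict: "clock": time; "joint_pos": joint angles; "qvel": joint speeds; "effort": joint torques, N m; "tool_pos": TCP position; "tcp_rot": TCP orientation; "wrist_force": force on the tool from outside, world axes, zero at the start; "wrist_torque": the same for the moment, N m; "gripper_width": finger opening in m.
Only numpy, scipy, OpenCV 4.12 (cv2) and the standard library are available. Lean on these libraries where they do the work, as an engineer would, in place of code of your own. Each camera call takes 0.05 s, during which the arm holds its last target. There are 200 camera calls.

## Working session

There is one attempt and no reset: what is moved stays moved. The work goes in short steps, Python scripts to look and compute and a tool call to move; the robot and the scene stay as the last step left them, time stands still between calls to the robot, and variables do not carry over. Pictures are saved under pics/ and viewed, about 8 in all and at most 12, crops included, and the job is handed in when it is done.

Besides the shell and the picture viewer there is one more tool, called after "Emit:" as name(argument=value, ...) on one line, values as JSON. arm_command: Moves the arm, as the interface text tells. Shifts and turns lie within -1 to 1; 1 stands for 0.3 m of shift or pi rad of turn. Its arguments: {"type":"object","properties":{"commands":{"type":"array","items":{"type":"array","items":{"type":"array","items":{"type":"number","minimum":-1,"maximum":1}}}},"grip":{"type":"number"},"force":{"type":"number"}},"required":["commands"]}

```bash
ls; mkdir -p pics
cat > h.py <<'E'
import numpy as np, cv2
from scipy.spatial.transform import Rotation as R
from workcell import r, viewer, job
def snap(cam,name=None):
    im=viewer.read_camera(cam)
    if name: cv2.imwrite(f'pics/{name}.png',im[:,:,::-1])
    return im
def ray(cam,px,M=None):
    M=M or viewer.camera_model(cam); K=np.array(M['mtx']);T=np.array(M['T'])
    u=(px[0]-K[0,2])/K[0,0]; v=(px[1]-K[1,2])/K[1,1]
    if cam=='wrist':
        th=np.hypot(u,v); s=np.sin(th)/max(th,1e-9); d=np.array([u*s,v*s,np.cos(th)])
    else: d=np.array([u,v,1.])
    d=T[:3,:3]@d; return T[:3,3],d/np.linalg.norm(d)
def atz(cam,px,z,M=None):
    o,d=ray(cam,px,M); return o+d*(z-o[2])/d[2]
def tri(rays):
    A=sum(np.eye(3)-np.outer(d,d) for o,d in rays); b=sum((np.eye(3)-np.outer(d,d))@o for o,d in rays)
    return np.linalg.solve(A,b)
def proj(cam,p,M=None):
    M=M or viewer.camera_model(cam); K=np.array(M['mtx']);T=np.array(M['T'])
    c=T[:3,:3].T@(np.array(p)-T[:3,3])
    if cam=='wrist':
        th=np.arctan2(np.hypot(c[0],c[1]),c[2]); s=th/max(np.hypot(c[0],c[1]),1e-9); return np.array([K[0,2]+K[0,0]*c[0]*s,K[1,2]+K[1,1]*c[1]*s])
    return np.array([K[0,2]+K[0,0]*c[0]/c[2],K[1,2]+K[1,1]*c[1]/c[2]])
E
python3 - <<'E'
from h import *
np.set_printoptions(precision=4,suppress=True)
for c in('scene','top'):
    snap(c,c+'0')
    M=viewer.camera_model(c); print(c,M['mtx'][0],M['T'])
    for n in 'vise vise_jaw grip freehub bearing brush brush_tip tin tin_rim block drip_green drip_orange tin_lid spray_can jar spanner cassette'.split():
        print(n,[(round(d['conf'],2),np.round(d['xy']).tolist()) for d in viewer.landmark_of(c,n)[:3]])
s=r.read_state(); print(s)
a,b=[cv2.imread(f'pics/{c}0.png') for c in('scene','top')]
E
```

```text
pics
scene [564.7553   0.     317.7801] [[-0.1156  0.6104 -0.7837  1.4603]
 [ 0.9933  0.0758 -0.0874  0.1413]
 [ 0.006  -0.7885 -0.615   0.8045]
 [ 0.      0.      0.      1.    ]]
vise [(0.84, [302.0, 286.0])]
vise_jaw []
grip [(0.63, [332.0, 222.0]), (0.53, [343.0, 203.0])]
freehub [(0.91, [299.0, 240.0]), (0.88, [363.0, 279.0]), (0.84, [230.0, 292.0])]
bearing [(0.94, [364.0, 268.0]), (0.81, [299.0, 228.0]), (0.6, [223.0, 280.0])]
brush []
brush_tip []
tin [(0.93, [154.0, 248.0])]
tin_rim [(0.85, [153.0, 230.0])]
block [(0.83, [435.0, 267.0])]
drip_green []
drip_orange []
tin_lid [(0.61, [196.0, 246.0])]
spray_can [(0.82, [132.0, 287.0])]
jar [(0.66, [148.0, 223.0])]
spanner [(0.64, [330.0, 221.0])]
cassette [(0.82, [320.0, 336.0]), (0.16, [149.0, 229.0])]
top [543.5917   0.     312.4681] [[ 0.0286 -0.9879  0.1527  0.371 ]
 [-0.9996 -0.0281  0.0054  0.0389]
 [-0.0011 -0.1527 -0.9883  1.3258]
 [ 0.      0.      0.      1.    ]]
vise [(0.94, [326.0, 218.0])]
vise_jaw [(0.67, [327.0, 228.0]), (0.63, [183.0, 251.0]), (0.53, [309.0, 166.0])]
grip [(0.62, [290.0, 272.0])]
freehub [(0.83
[... 387 characters left out ...]
, (0.43, [466.0, 255.0])]
drip_orange [(0.57, [210.0, 255.0]), (0.2, [181.0, 253.0])]
tin_lid [(0.7, [426.0, 258.0])]
spray_can []
jar [(0.57, [483.0, 292.0])]
spanner [(0.67, [304.0, 314.0])]
cassette [(0.93, [306.0, 168.0])]
{'clock': 1.8, 'joint_pos': array([-1.32  ,  0.1258, -0.0396,  1.4054,  0.    ,  1.5708]), 'qvel': array([ 0.0001, -0.0006,  0.0001, -0.0001, -0.0005,  0.0016]), 'effort': array([ -0.0026, -43.5692,  35.3087,   0.0013,  -0.0001,   0.    ]), 'tool_pos': array([ 0.1303, -0.5086,  0.2313]), 'tcp_rot': array([-3.1169, -0.3929, -0.    ]), 'wrist_force': array([-0.032 ,  0.1008,  0.1564]), 'wrist_torque': array([0.0477, 0.016 , 0.0488]), 'gripper_width': 0.08540965484672809}
```

View pictures.

View pics/scene0.png

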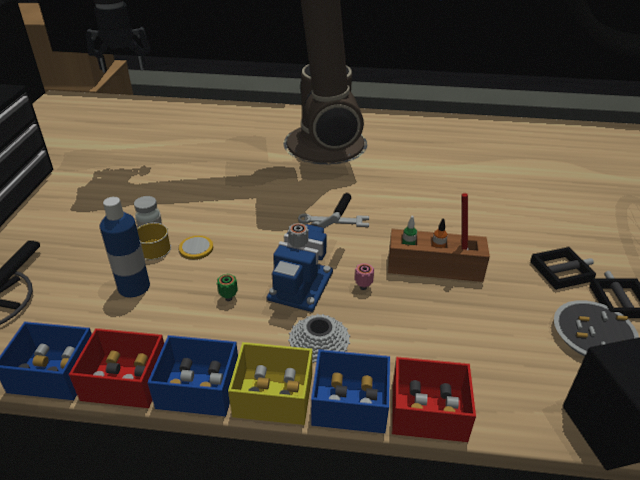

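View pics/top0.png

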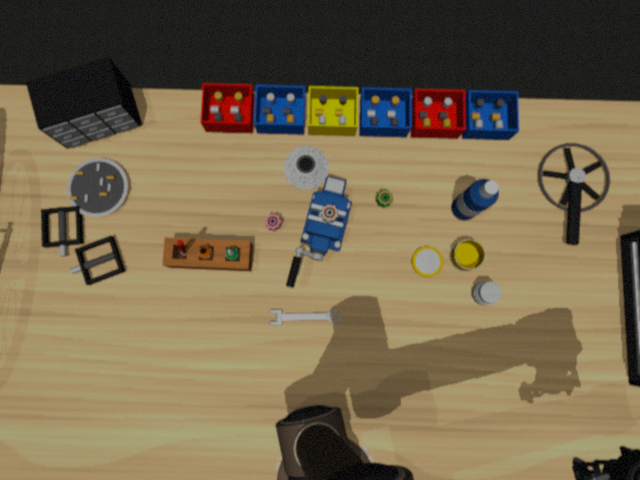

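Run:
```python
from h import *
np.set_printoptions(precision=4,suppress=True)
a,b=[cv2.imread(f'pics/{c}0.png') for c in('scene','top')]
def cr(im,x,y,w,h): return cv2.resize(im[y:y+h,x:x+w],(400,300),interpolation=cv2.INTER_CUBIC)
v=np.vstack([np.hstack([cr(a,270,180,100,75),cr(b,270,215,100,75)]),np.hstack([cr(a,390,180,100,75),cr(b,160,225,100,75)])])
cv2.imwrite('pics/z1.png',cv2.convertScaleAbs(v,alpha=1.6))
T=lambda p,q: tri([ray('scene',p),ray('top',q)])
print('bearing',T((299,228),(331,211)),atz('top',(331,211),.146))
print('brush top',atz('top',(180,243),.18))
print('tin rim',atz('top',(468,252),.048),atz('scene',(153,231),.048))
print('block',atz('top',(209,255),0),'jar',atz('top',(483,292),0),'lid',atz('top',(427,261),.009))
for p in [(166,238),(251,242),(251,264),(166,261)]: print('block corner',atz('top',p,.07))
```

```text
bearing [0.6099 0.0081 0.1478] [0.6105 0.006  0.146 ]
brush top [0.525  0.3267 0.18  ]
tin rim [ 0.5407 -0.3232  0.048 ] [ 0.5306 -0.3249  0.048 ]
block [0.5216 0.2988 0.    ] jar [ 0.4502 -0.3717  0.    ] lid [ 0.521  -0.2342  0.009 ]
block corner [0.5507 0.3878 0.07  ]
block corner [0.5469 0.1888 0.07  ]
block corner [0.4954 0.1864 0.07  ]
block corner [0.4968 0.384  0.07  ]
```

View pics/z1.png

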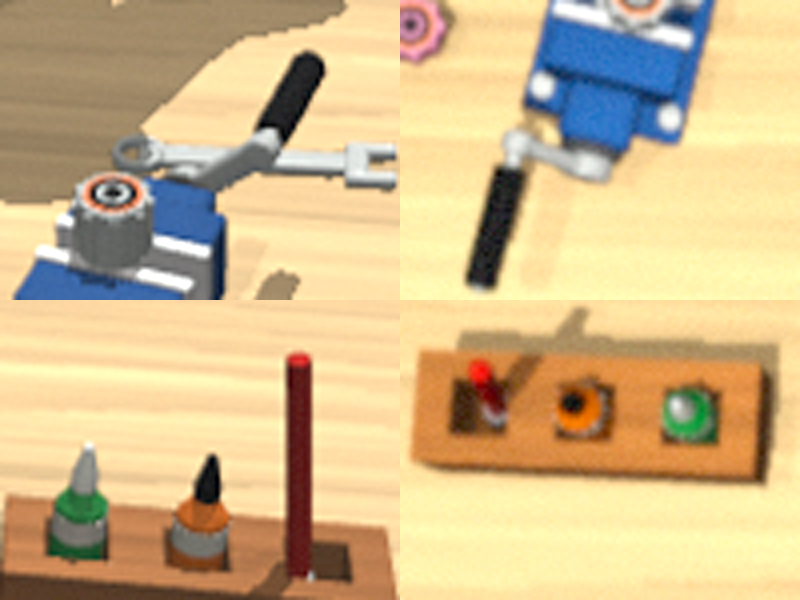

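Run:
```python
from h import *
np.set_printoptions(precision=4,suppress=True)
T=lambda p,q: tri([ray('scene',p),ray('top',q)])
f=T((348.25,195.5),(290.5,285.5)); n=T((338.25,212.5),(296.75,257.5)); print('grip far',f,'near',n,np.linalg.norm(f-n)); 
print('jaw edge yaw', [atz('top',p,.112) for p in [(270+155/4,215+5/4),(270+290/4,215+42/4)]])
t=T((464.75,195.5),(180.25,243)); print('brush end',t)
# lower point: top ray intersect with scene plane: assume pixel on ferrule/edge
print('low at z=.07..05', atz('top',(183.75,252.5),.06), atz('scene',(464.75,248.75),.075))
for n_ in ('vise',): print(atz('top',(326,218),0),atz('scene',(302,286),0))
```

```text
grip far [0.4452 0.0924 0.1193] near [0.5082 0.0784 0.1178] 0.06459399239136705
jaw edge yaw [array([0.6038, 0.0553, 0.112 ]), array([ 0.5847, -0.0218,  0.112 ])]
brush end [0.5235 0.3232 0.1913]
low at z=.07..05 [0.519  0.3466 0.06  ] [0.5427 0.3404 0.075 ]
[0.6221 0.0139 0.    ] [0.6135 0.0148 0.    ]
```

Emit:
arm_command(commands=[[[0.8,-0.8167,0,0,0,0.152],[0.8,-0.8167,0,0,0,0.152],[0.8,-0.8167,0,0,0,0.152],[0.8,-0.8167,0,0,0,0.152],[0.8,-0.8167,0,0,0,0.152],[0.8,-0.8167,0,0,0,0.152],[0.8,-0.8167,0,0,0,0.152]]], grip=0.4)

```text
clock: 2.68
tool_pos: [0.3028, -0.21, 0.2316]
tcp_rot: [3.122, -0.348, 0.001]
wrist_force: [-0.2, -0.1, -0.4]
gripper_width: 0.0509
```

```bash
cat >> h.py <<'E'
np.set_printoptions(precision=4,suppress=True)
def down(yaw): # tool down, tool x heading yaw
    return R.from_euler('z',yaw)*R.from_rotvec([np.pi,0,0])
def go(p,rot=None,cur=None):
    """rows' numbers from the present pose to world p, rot"""
    s=r.read_state(); R0=R.from_rotvec(s['tcp_rot']) if cur is None else cur[1]; p0=s['tool_pos'] if cur is None else np.array(cur[0])
    d=R0.inv().apply(np.array(p)-p0)/.3; t=(R0.inv()*(rot if rot is not None else R0)).as_rotvec()/np.pi
    print('pos',p0,'shift',np.round(d,4),'turn',np.round(t,4),'rows~',round(max(np.linalg.norm(d)*.3/.0625,np.linalg.norm(t)*180/10.7),1)); return d,t
E
python3 - <<'E'
from h import *
print(r.read_state()['joint_pos'],r.read_state()['gripper_width'])
go([.477,.085,.25],down(-.23))
E
```

```text
[-0.6065 -0.1707 -0.3278  1.4129  0.0001  2.7571] 0.0508866262313871
pos [ 0.3028 -0.21    0.2316] shift [ 0.35   -1.087  -0.0613] turn [ 0.0001 -0.0003  0.0026] rows~ 5.5
```

Emit:
arm_command(commands=[[[0.175,-0.5435,-0.06,0,0,-0.5],[0.175,-0.5435,-0.06,0,0,-0.5],[0.175,-0.5435,-0.06,0,0,-0.5],[0.175,-0.5435,-0.06,0,0,-0.5],[0.175,-0.5435,-0.06,0,0,-0.5],[0.175,-0.5435,-0.06,0,0,-0.5],[0.175,-0.5435,-0.06,0,0,-0.5],[0.175,-0.5435,-0.06,0,0,-0.5],[0.175,-0.5435,-0.06,0,0,-0.5]]])

```text
clock: 3.8
tool_pos: [0.3898, -0.0657, 0.2493]
tcp_rot: [2.457, 1.958, -0.0]
wrist_force: [0.9, -0.2, 0.9]
gripper_width: 0.0514
```

Run:
```python
from h import *
print(r.read_state()['joint_pos'],r.read_state()['gripper_width'])
go([.477,.085,.25],down(-.23+np.pi))
```

```text
[-0.1667 -0.1181 -0.2454  1.4436 -0.0004  1.6291] 0.0513700567077191
pos [ 0.3898 -0.0657  0.2493] shift [ 0.5545  0.1713 -0.0027] turn [-0.0001  0.0001 -0.4984] rows~ 8.4
```

Emit:
arm_command(commands=[[[0.5545,0.171,0,0,0,-0.498],[0.5545,0.171,0,0,0,-0.498],[0.5545,0.171,0,0,0,-0.498],[0.5545,0.171,0,0,0,-0.498],[0.5545,0.171,0,0,0,-0.498],[0.5545,0.171,0,0,0,-0.498],[0.5545,0.171,0,0,0,-0.498],[0.5545,0.171,0,0,0,-0.498],[0.5545,0.171,0,0,0,-0.498],[0.5545,0.171,0,0,0,-0.498]]])

```text
clock: 5.05
tool_pos: [0.4775, 0.0849, 0.2492]
tcp_rot: [-0.369, -3.12, 0.001]
wrist_force: [0.4, 0.4, -0.3]
gripper_width: 0.0509
```

Run:
```python
from h import *
print(r.read_state()['joint_pos'])
M=viewer.camera_model('wrist'); im=snap('wrist','w1'); print(np.array(M['T']))
for n,z in (('grip',.1186),('bearing',.146),('freehub',.112),('vise',0),('brush',0),('block',0),('brush_tip',.01)):
    for d in viewer.landmark_of('wrist',n)[:3]: print(n,round(d['conf'],2),np.round(d['xy']),atz('wrist',d['xy'],z,M))
print(proj('wrist',(.4767,.0854,.1186),M),proj('wrist',(.61,.0075,.146),M))
```

```text
[ 0.1762  0.051  -0.083   1.437  -0.0003  0.4114]
[[ 0.2326  0.9187  0.3191  0.3948]
 [ 0.9726 -0.2195 -0.0768  0.1055]
 [-0.0005  0.3283 -0.9446  0.3918]
 [ 0.      0.      0.      1.    ]]
grip 0.93 [323. 227.] [0.4755 0.0862 0.1186]
grip 0.28 [292. 319.] [0.5493 0.0409 0.1186]
bearing 0.94 [404. 305.] [0.5427 0.1339 0.146 ]
bearing 0.66 [274. 394.] [0.6065 0.0097 0.146 ]
freehub 0.73 [395. 294.] [0.5498 0.1311 0.112 ]
freehub 0.66 [278. 370.] [0.6058 0.0103 0.112 ]
vise 0.58 [292. 320.] [ 0.6179  0.0129 -0.    ]
vise 0.23 [510. 194.] [0.521  0.2996 0.    ]
block 0.87 [504. 195.] [0.5201 0.2917 0.    ]
block 0.75 [289. 320.] [0.6166 0.0096 0.    ]
brush_tip 0.22 [ 61. 303.] [ 0.5274 -0.3122  0.01  ]
[322.7672 228.4276] [272.4164 397.4173]
```

View pics/w1.png

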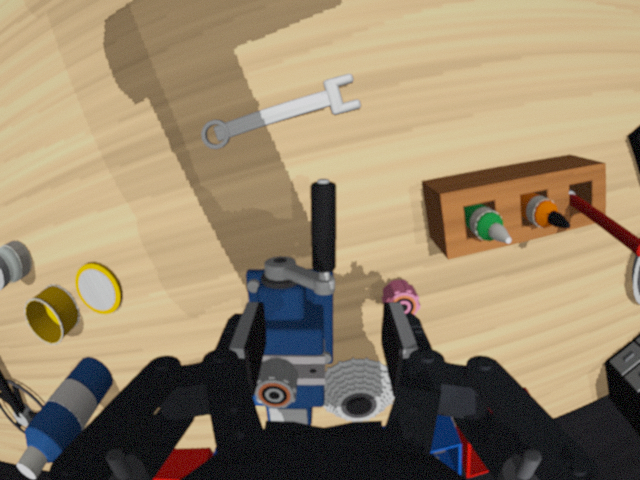

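Run:
```python
from h import *
M=viewer.camera_model('wrist'); xv=np.array([np.cos(-.23),np.sin(-.23),0]); yv=np.array([-xv[1],xv[0],0])
for n,p in dict(grip=(.476,.086,.1186),bear=(.609,.0085,.146)).items(): print(n,xv@p,yv@p)
for px,z in (((280,264),.09),((283,310),.098),((248,300),.098),((333,300),.05),((307,340),.112),((314,210),.1186),((333,210),.1186),((322,182),.12)):
    q=atz('wrist',px,z,M); print(px,z,q,'v',xv@q,yv@q)
```

```text
grip 0.44385913699853224 0.1922526111732119
bear 0.5910250256082241 0.14711447619047544
(280, 264) 0.09 [0.5082 0.04   0.09  ] v 0.4857121660511912 0.1547924946961554
(283, 310) 0.098 [0.5496 0.0318 0.098 ] v 0.5278459053634538 0.15629327860007847
(248, 300) 0.098 [0.5328 0.0033 0.098 ] v 0.5179706542474414 0.12467892137981047
(333, 300) 0.05 [0.5751 0.0738 0.05  ] v 0.543107553095778 0.2029963780535298
(307, 340) 0.112 [0.5773 0.0478 0.112 ] v 0.5511872256475526 0.17817529230347964
(314, 210) 0.1186 [0.4606 0.0833 0.1186] v 0.4295059141538139 0.186161961814912
(333, 210) 0.1186 [0.464  0.0974 0.1186] v 0.4295450108976468 0.20056974707556668
(322, 182) 0.12 [0.4408 0.0943 0.12  ] v 0.40771951331994905 0.19231209463366214
```

Emit:
arm_command(commands=[[[0,0,0.2,0,0,0],[0,0,0.4,0,0,0],[0,0,0.51,0,0,0],[0,0,0.51,0,0,0]]])

```text
clock: 5.95
tool_pos: [0.4751, 0.0857, 0.094]
tcp_rot: [-0.364, -3.115, 0.002]
wrist_force: [-0.6, 0.7, 0.9]
gripper_width: 0.0514
```

Emit:
arm_command(commands=[[[0,0,0,0,0,0],[0,0,0,0,0,0],[0,0,0,0,0,0],[0,0,0,0,0,0]]], grip=1, force=40)

```text
clock: 6.45
tool_pos: [0.4784, 0.0864, 0.0977]
tcp_rot: [0.365, 3.117, 0.002]
wrist_force: [0.9, -0.3, 5.5]
gripper_width: 0.0187
```

Run:
```python
from h import *
s=r.read_state(); print(s['wrist_force'],s['wrist_torque'],s['gripper_width'],s['tool_pos'])
for n in ('scene','top'):
    im=snap(n,n+'1'); print(viewer.landmark_of(n,'grip')[:2])
a,b=[cv2.imread(f'pics/{c}1.png') for c in('scene','top')]
v=np.hstack([cv2.resize(a[160:260,270:370],(400,400)),cv2.resize(b[180:280,270:370],(400,400))]); cv2.imwrite('pics/z2.png',cv2.convertScaleAbs(v,alpha=1.6))
```

```text
[ 0.8723 -0.2799  5.473 ] [ 0.1312 -0.3195  0.0842] 0.01866496265479873 [0.4784 0.0864 0.0977]
[{'xy': [340.9, 207.1], 'conf': 0.68}]
[]
```

View pics/z2.png

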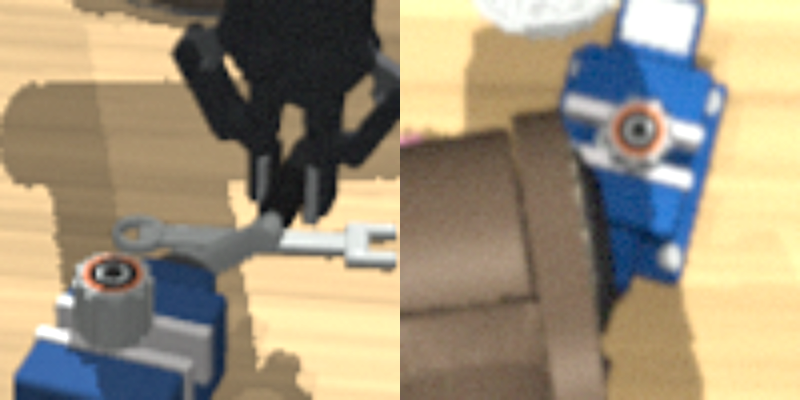

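Emit:
arm_command(commands=[[[0,-0.0247,-0.0271,0,0,0],[0,-0.0543,-0.0486,0,0,0],[0,-0.0875,-0.064,0,0,0],[0,-0.0875,-0.064,0,0,0]]])

```text
clock: 7.15
tool_pos: [0.473, 0.059, 0.1153]
tcp_rot: [0.367, 3.116, -0.004]
wrist_force: [9.1, -5.0, -5.6]
gripper_width: 0.0185
```

Run:
```python
from h import *
s=r.read_state(); p=s['tool_pos'];xv=np.array([np.cos(-.23),np.sin(-.23),0]); yv=np.array([-xv[1],xv[0],0]); f=s['wrist_force']
print(p,'v',xv@p,yv@p,p[2],'F',xv@f,yv@f,f[2],s['gripper_width'])
```

```text
[0.473  0.059  0.1153] v 0.44714723271746487 0.16525960950472202 0.11525525988230856 F 10.009104993622252 -2.795530945193644 -5.628908482110339 0.01852847734090535
```

Emit:
arm_command(commands=[[[-0.006,-0.0358,-0.0043,0,0,0],[-0.008,-0.0724,-0.0023,0,0,0],[-0.01,-0.1083,0.0048,0,0,0],[-0.011,-0.1083,0.0048,0,0,0]]])

```text
clock: 7.65
tool_pos: [0.4668, 0.027, 0.1137]
tcp_rot: [0.367, 3.12, -0.001]
wrist_force: [3.4, -0.1, -1.2]
gripper_width: 0.0189
```

```bash
cat >> h.py <<'E'
xv=np.array([np.cos(-.23),np.sin(-.23),0]); yv=np.array([-xv[1],xv[0],0])
def vs():
    s=r.read_state(); p=s['tool_pos'];f=s['wrist_force']
    print(p,'v',xv@p,yv@p,p[2],'F',xv@f,yv@f,f[2],s['gripper_width'],s['clock'])
E
python3 -c "
from h import *
vs()"
```

```text
[0.4668 0.027  0.1137] v 0.44832826077534715 0.13274502836978072 0.11367008886475524 F 3.3279077122173186 0.6916923511577178 -1.2265036056591552 0.018917289334488243 7.65
```

Emit:
arm_command(commands=[[[-0.003,-0.0337,0.0143,0,0,0],[-0.004,-0.0638,0.0348,0,0,0],[-0.005,-0.0895,0.0612,0,0,0],[-0.006,-0.1093,0.092,0,0,0],[-0.007,-0.1225,0.1261,0,0,0],[-0.007,-0.1225,0.1261,0,0,0]]])

```text
clock: 8.4
tool_pos: [0.4606, -0.0073, 0.0751]
tcp_rot: [-0.365, -3.12, -0.006]
wrist_force: [7.0, 8.5, -6.7]
gripper_width: 0.0184
```

```bash
python3 -c "
from h import *
vs()"
```

```text
[ 0.4606 -0.0073  0.0751] v 0.4501451405347118 0.0979211010982172 0.07507829887179379 F 4.847356998919916 9.885693450999522 -6.6592944164593995 0.018358652324433004 8.4
```

Emit:
arm_command(commands=[[[-0.002,0.0005,0.036,0,0,0],[-0.003,0.0014,0.0726,0,0,0],[-0.004,0.0096,0.1082,0,0,0],[-0.004,0.0096,0.1082,0,0,0]]])

```text
clock: 8.9
tool_pos: [0.462, -0.0055, 0.0426]
tcp_rot: [-0.365, -3.119, -0.0]
wrist_force: [3.1, 2.7, -3.4]
gripper_width: 0.0187
```

```bash
python3 -c "
from h import *
vs()"
```

```text
[ 0.462  -0.0055  0.0426] v 0.45104011944159234 0.09999714625215067 0.042602327355087524 F 2.4392462054515325 3.3243606645088164 -3.410893447645509 0.018654331624290338 8.9
```

Emit:
arm_command(commands=[[[-0.001,0.011,0.0221,0,0,0],[-0.002,0.026,0.0456,0,0,0],[-0.002,0.0316,0.0532,0,0,0],[-0.002,0.0316,0.0532,0,0,0],[-0.002,0.0316,0.0532,0,0,0]]])

```text
clock: 9.52
tool_pos: [0.4645, 0.0033, 0.0272]
tcp_rot: [-0.365, -3.119, 0.001]
wrist_force: [0.1, -4.7, -5.4]
gripper_width: 0.0184
```

```bash
python3 -c "
from h import *
vs()"
```

```text
[0.4645 0.0033 0.0272] v 0.45147729990363156 0.10907194965578781 0.027191956303301974 F 1.145787211413117 -4.60192529947787 -5.424884578846449 0.01839566472006806 9.525
```

Emit:
arm_command(commands=[[[0,0,0,0,0,0],[0,0,0,0,0,0],[0,0,0,0,0,0]]], grip=0.4)

```text
clock: 9.9
tool_pos: [0.4653, 0.0037, 0.0281]
tcp_rot: [0.365, 3.12, 0.001]
wrist_force: [-0.3, 0.2, 1.1]
gripper_width: 0.0514
```

Emit:
arm_command(commands=[[[0,0,-0.15,0,0,0],[0,0,-0.35,0,0,0],[0,0,-0.55,0,0,0],[0,0,-0.75,0,0,0],[0,0,-0.85,0,0,0],[0,0,-0.85,0,0,0]]])

```text
clock: 10.65
tool_pos: [0.4662, 0.0036, 0.2855]
tcp_rot: [0.364, 3.115, 0.002]
wrist_force: [1.3, 0.0, -0.0]
gripper_width: 0.0514
```

Run:
```python
from h import *
vs(); print(r.read_state()['joint_pos'])
M=viewer.camera_model('wrist'); im=snap('wrist','w2')
for n,z in (('grip',.047),('bearing',.146),('block',0)):
    for d in viewer.landmark_of('wrist',n)[:3]: q=atz('wrist',d['xy'],z,M); print(n,round(d['conf'],2),np.round(d['xy']),q,xv@q,yv@q)
for n in ('scene','top'): snap(n,n+'2'); print(n,[(d['conf'],d['xy']) for d in viewer.landmark_of(n,'bearing')[:3]])
go([.45,.24,.30],down(np.pi))
```

```text
[0.4662 0.0036 0.2855] v 0.45309630786205013 0.10978969131698808 0.2855265217868448 F 1.2201695373974109 0.3072378290776312 -0.012207917017275138 0.05140782765405673 10.65
[ 0.0075  0.0164 -0.0394  1.5096  0.0003  0.2404]
grip 0.96 [325. 195.] [0.4635 0.007  0.047 ] 0.4496748492157546 0.11245163195932172
bearing 0.86 [360. 365.] [0.6096 0.0071 0.146 ] 0.5918855154475386 0.14591312242146864
bearing 0.86 [265. 370.] [ 0.595  -0.0841  0.146 ] 0.5984966420751276 0.053775569285313345
bearing 0.84 [464. 283.] [0.5463 0.1137 0.146 ] 0.5059553373827219 0.23524491369529602
block 0.57 [545. 184.] [0.5191 0.293  0.    ] 0.4385939308581894 0.4036411953567363
scene [(0.64, [224.9, 279.9]), (0.63, [363.6, 268.8]), (0.62, [300.4, 228.3])]
top [(0.5, [271.1, 220.4])]
pos [0.4646 0.0035 0.2819] shift [ 0.2294  0.7559 -0.0604] turn [-0.0001 -0.0006 -0.0741] rows~ 3.8
```

View pics/w2.png

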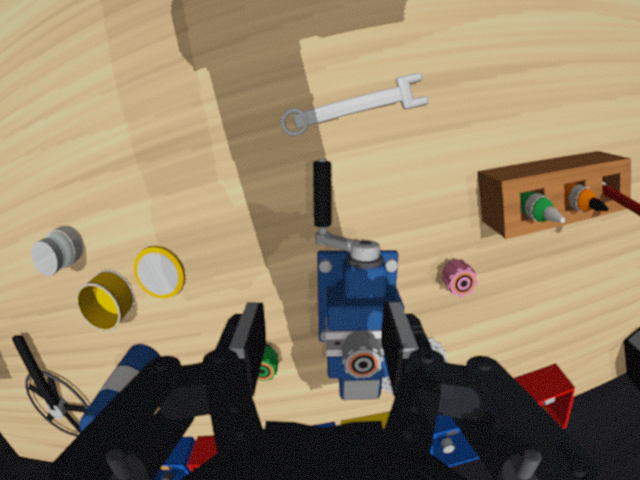

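Emit:
arm_command(commands=[[[0.23,0.756,-0.06,0,0,-0.074],[0.23,0.756,-0.06,0,0,-0.074],[0.23,0.756,-0.06,0,0,-0.074],[0.23,0.756,-0.06,0,0,-0.074],[0.23,0.756,-0.06,0,0,-0.074],[0.23,0.756,-0.06,0,0,-0.074]]])

```text
clock: 11.8
tool_pos: [0.45, 0.2399, 0.3003]
tcp_rot: [0.0, -3.141, 0.001]
wrist_force: [-0.0, -0.4, 0.8]
gripper_width: 0.0511
```

Run:
```python
from h import *
import pickle
M=viewer.camera_model('wrist'); im=snap('wrist','w3'); pickle.dump(M,open('w3.pkl','wb'))
print(r.read_state()['tool_pos'])
for n in('brush','brush_tip','block','drip_orange','tin','tin_rim','tin_lid','jar','spray_can'):
    for d in viewer.landmark_of('wrist',n)[:2]: q=atz('wrist',d['xy'],{'tin_rim':.048,'brush_tip':.01}.get(n,0),M); print(n,round(d['conf'],2),np.round(d['xy']),q)
print([(d['conf'],d['box']) for d in viewer.regions_of('wrist','brush')[:2]])
print('spray',atz('scene',(132,287),0),atz('scene',(112,203),.215), atz('top',(490,188),.215))
```

```text
[0.4501 0.2393 0.3005]
brush 0.82 [415. 244.] [0.5214 0.3589 0.    ]
brush_tip 0.89 [414. 245.] [0.5199 0.3543 0.01  ]
brush_tip 0.48 [127. 210.] [ 0.4718 -0.019   0.01  ]
block 0.7 [364. 242.] [0.5198 0.2917 0.    ]
drip_orange 0.81 [366. 243.] [0.5201 0.2951 0.    ]
tin_rim 0.2 [128. 343.] [ 0.6568 -0.0396  0.048 ]
tin_lid 0.74 [ 29. 244.] [ 0.523  -0.2373 -0.    ]
tin_lid 0.52 [415. 245.] [0.5229 0.3586 0.    ]
jar 0.29 [366. 242.] [0.5191 0.2952 0.    ]
jar 0.23 [364. 243.] [0.5201 0.2919 0.    ]
spray_can 0.61 [ 15. 310.] [ 0.6535 -0.3297  0.    ]
spray_can 0.24 [127. 210.] [ 0.473  -0.0253  0.    ]
[(0.82, [412.3, 248.4, 434.4, 332.2])]
spray [ 0.6592 -0.3325  0.    ] [ 0.6645 -0.3243  0.215 ] [ 0.655 -0.324  0.215]
```

View pics/w3.png

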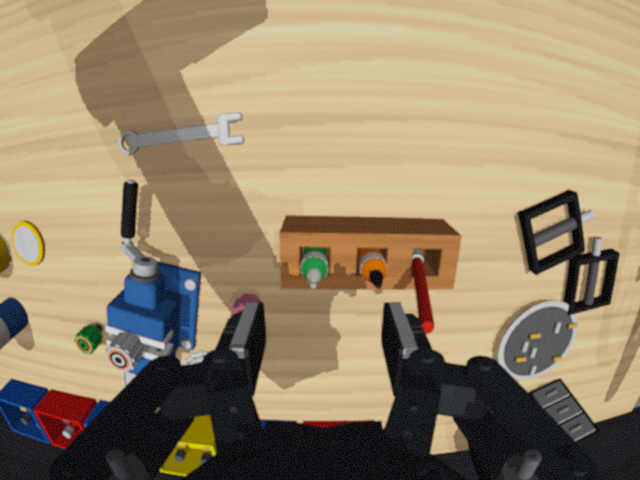

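```bash
cat > m.py <<'E'
from h import *
import pickle
from scipy.optimize import least_squares
M=pickle.load(open('w3.pkl','rb')); S=viewer.camera_model('scene');Tp=viewer.camera_model('top')
ends=[('scene',(464.75,195.5),S),('top',(180.25,242.8),Tp),('wrist',(428,327),M)]
e=tri([ray(c,p,m) for c,p,m in ends]); print('tri',e,[np.round(proj(c,e,m)-p,1) for c,p,m in ends])
def f(v):
    t=v[:3]; u=np.array([v[3],v[4],1]); u/=np.linalg.norm(u); E=t+.19*u; o=[]
    for c,p,m in ends: o+=list(proj(c,E,m)-p)
    # axis line at lower visible points: wrist (418,262) ; scene (464.75,245); top(183.5,252)
    for c,p,m in (('wrist',(418.5,265),M),('scene',(464.75,243),S),('top',(183.5,252),Tp)):
        a=proj(c,t+.06*u,m); b=proj(c,t+.1*u,m); d=(b-a)/np.linalg.norm(b-a); w=np.array(p)-a; o.append(d[0]*w[1]-d[1]*w[0])
    o+=list(.5*(proj('wrist',t,M)-np.array([414,245]))); o.append((t[2]-.011)*1000)
    return o
s=least_squares(f,[.52,.35,.01,0,-.1]); v=s.x; u=np.array([v[3],v[4],1]); u/=np.linalg.norm(u)
print('tip',v[:3],'u',u,'lean deg',np.degrees(np.arccos(u[2])),'res',np.round(s.fun,1)); print('end',v[:3]+.19*u)
tip=v[:3]; np.save('brush.npy',np.r_[tip,u])
# tool aligned: z=-u, x ~ -X
z=-u; x=np.array([-1,0,0.]); x-=z*(x@z); x/=np.linalg.norm(x); Rt=R.from_matrix(np.c_[x,np.cross(z,x),z])
g=tip+.145*u; tcp=g+.019*z; print('grasp',g,'tcp',tcp)
go(tcp+.1*u,Rt)
E
python3 m.py
```

```text
tri [0.5245 0.3238 0.1926] [array([ 0.6, -0.3]), array([-0.4, -0.3]), array([-2.2, -0.9])]
tip [0.519  0.3558 0.0097] u [ 0.0218 -0.1689  0.9854] lean deg 9.80222779065391 res [ 0.8 -2.5 -0.9 -0.  -0.8  0.5 -0.5 -1.1 -0.   0.3 -0.3 -1.3]
end [0.5232 0.3237 0.1969]
grasp [0.5222 0.3313 0.1525] tcp [0.5218 0.3346 0.1338]
pos [0.4503 0.2398 0.3009] shift [-0.2452  0.2599  0.2285] turn [-0.054   0.007  -0.0009] rows~ 2.0
```

Emit:
arm_command(commands=[[[-0.245,0.26,0.2285,-0.054,0.007,-0.001],[-0.245,0.26,0.2285,-0.054,0.007,-0.001],[-0.245,0.26,0.2285,-0.054,0.007,-0.001],[-0.245,0.26,0.2285,-0.054,0.007,-0.001],[-0.245,0.26,0.2285,-0.054,0.007,-0.001]]])

```text
clock: 12.98
tool_pos: [0.5236, 0.3178, 0.2339]
tcp_rot: [0.004, -3.11, -0.266]
wrist_force: [-0.7, -0.0, 0.8]
gripper_width: 0.0516
```

Emit:
arm_command(commands=[[[0,0,0.15,0,0,0],[0,0,0.3,0,0,0],[0,0,0.333,0,0,0],[0,0,0.333,0,0,0],[0,0,0.333,0,0,0]]])

```text
clock: 13.6
tool_pos: [0.5226, 0.3352, 0.1365]
tcp_rot: [0.004, -3.112, -0.267]
wrist_force: [-0.4, 0.2, 0.6]
gripper_width: 0.0511
```

Run:
```python
from h import *
vs(); b=np.load('brush.npy'); s=r.read_state(); Rt=R.from_rotvec(s['tcp_rot']); print(Rt.apply([0,0,-1]),b)
for t in (.145,.19): print(Rt.inv().apply(b[:3]+t*b[3:]-s['tool_pos']))
M=viewer.camera_model('wrist'); snap('wrist','w4'); print(proj('wrist',b[:3]+.19*b[3:],M),proj('wrist',b[:3]+.1*b[3:],M))
for n in('brush',): print([(d['conf'],d['box']) for d in viewer.find_in('wrist',n)[:2]])
```

```text
[0.5226 0.3352 0.1365] v 0.43245710419927014 0.4455563852827662 0.13649636820555858 F -0.46441955398627277 0.14125845154713595 0.5569441950776362 0.05109214009829829 13.6
[ 0.0188 -0.1706  0.9852] [ 0.519   0.3558  0.0097  0.0218 -0.1689  0.9854]
[ 0.0008 -0.0011 -0.0165]
[ 0.0006 -0.001  -0.0615]
[317.4431 416.7711] [319.5177 287.1893]
[(0.69, [296.5, 231.5, 340.2, 427.2]), (0.16, [28.1, 399.7, 98.0, 460.5])]
```

View pics/w4.png

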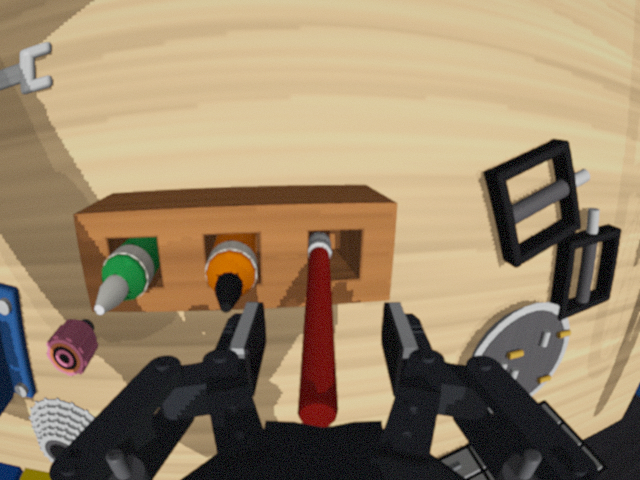

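Emit:
arm_command(commands=[[[0,0,0,0,0,0],[0,0,0,0,0,0],[0,0,0,0,0,0],[0,0,0,0,0,0]]], grip=1, force=50)

```text
clock: 14.2
tool_pos: [0.5217, 0.3349, 0.134]
tcp_rot: [0.004, -3.109, -0.265]
wrist_force: [0.6, -0.9, 1.6]
gripper_width: 0.0116
```

Run:
```python
from h import *
s=r.read_state(); Rt=R.from_rotvec(s['tcp_rot']); np.save('grasp.npy',np.r_[s['tool_pos'],s['tcp_rot']]); vs()
print(s['tool_pos'],s['tcp_rot'],Rt.as_matrix())
```

```text
[0.5217 0.3349 0.134 ] v 0.43158846916755905 0.44501118343487117 0.13396511824723564 F 0.7411460646753112 -0.7396302122340817 1.6497995726841157 0.011574497006584871 14.2
[0.5217 0.3349 0.134 ] [ 0.0041 -3.1087 -0.2645] [[-0.9998 -0.0008 -0.0218]
 [-0.0044  0.9856  0.1689]
 [ 0.0213  0.169  -0.9854]]
```

Emit:
arm_command(commands=[[[0,0,-0.15,0,0,0],[0,0,-0.35,0,0,0],[0,0,-0.52,0,0,0],[0,0,-0.56,0,0,0],[0,0,-0.56,0,0,0]]])

```text
clock: 14.82
tool_pos: [0.5256, 0.3066, 0.2994]
tcp_rot: [0.004, -3.109, -0.265]
wrist_force: [0.6, 0.1, -0.5]
gripper_width: 0.0114
```

Run:
```python
from h import *
vs(); b=np.load('brush.npy'); g=np.load('grasp.npy'); Rt=R.from_rotvec(g[3:])
tl=Rt.inv().apply(b[:3]-g[:3]); ul=Rt.inv().apply(b[3:]); np.save('tl.npy',np.r_[tl,ul]); print('tip in tool',tl,ul)
s=r.read_state(); R1=R.from_rotvec(s['tcp_rot']); tip=s['tool_pos']+R1.apply(tl); print('tip',tip)
M=[(c,viewer.camera_model(c)) for c in('wrist','scene','top')]
for c,m in M:
    snap(c,c+'5'); print(c,proj(c,tip,m),[(round(d['conf'],2),d['xy']) for d in viewer.landmark_of(c,'brush_tip')[:2]],[(round(d['conf'],2),d['xy']) for d in viewer.landmark_of(c,'tin_rim')[:2]])
go([.5355,-.324,.32],down(np.pi))
```

```text
[0.5256 0.3066 0.2994] v 0.44182733626221316 0.41831680728406245 0.29944528837478146 F 0.5978568167325108 0.21982626180143539 -0.4697928376080365 0.011390304291857478 14.825
tip in tool [-0.0001 -0.0004  0.1261] [ 0.      0.0001 -1.    ]
tip [0.523  0.3275 0.1751]
wrist [321.7915 231.3092] [(0.87, [320.1, 231.7]), (0.58, [71.1, 263.3])] []
scene [465.6794 202.3443] [(0.77, [464.5, 203.7])] [(0.64, [149.6, 230.1]), (0.59, [300.5, 244.3])]
top [180.0931 244.2635] [] [(0.74, [470.0, 253.8])]
pos [0.525  0.3065 0.2987] shift [-0.0236 -2.0598 -0.4245] turn [ 0.0539 -0.0073  0.0008] rows~ 10.1
```

Emit:
arm_command(commands=[[[-0.0113,-0.989,-0.2037,0.0539,-0.0073,0.0008],[-0.0113,-0.989,-0.2037,0.0539,-0.0073,0.0008],[-0.0113,-0.989,-0.2037,0.0539,-0.0073,0.0008],[-0.0113,-0.989,-0.2037,0.0539,-0.0073,0.0008],[-0.0113,-0.989,-0.2037,0.0539,-0.0073,0.0008],[-0.0113,-0.989,-0.2037,0.0539,-0.0073,0.0008],[-0.0113,-0.989,-0.2037,0.0539,-0.0073,0.0008]]])

```text
clock: 16.15
tool_pos: [0.5302, 0.0038, 0.3093]
tcp_rot: [0.001, 3.141, 0.001]
wrist_force: [0.2, -0.0, -0.9]
gripper_width: 0.0118
```

Run:
```python
from h import *
print(r.read_state()['joint_pos']);go([.5355,-.2,.31],down(np.pi));go([.5355,-.324,.31],down(np.pi))
```

```text
[0.0067 0.1497 0.1593 1.5795 0.0008 0.0073]
pos [0.5302 0.0038 0.3093] shift [-0.0182 -0.6792 -0.0028] turn [ 0.0002  0.0003 -0.0002] rows~ 3.3
pos [0.5302 0.0038 0.3093] shift [-0.0185 -1.0925 -0.0031] turn [ 0.0002  0.0003 -0.0002] rows~ 5.2
```

Emit:
arm_command(commands=[[[-0.018,-0.98,0,0,0,0],[-0.018,-0.98,0,0,0,0],[-0.018,-0.98,0,0,0,0],[-0.018,-0.98,0,0,0,0],[-0.018,-0.98,0,0,0,0],[-0.018,-0.98,0,0,0,0],[-0.018,-0.98,0,0,0,0]]])

```text
clock: 17.02
tool_pos: [0.5362, -0.2888, 0.309]
tcp_rot: [-0.002, 3.141, 0.002]
wrist_force: [0.2, 0.4, -0.3]
gripper_width: 0.0115
```

Run:
```python
from h import *
s=r.read_state(); R1=R.from_rotvec(s['tcp_rot']); tl=np.load('tl.npy')[:3]; print(s['joint_pos'],'tip',s['tool_pos']+R1.apply(tl))
M=viewer.camera_model('wrist'); snap('wrist','w6')
for n,z in(('tin_rim',.048),('tin',0),('tin_lid',0),('jar',0),('spray_can',0)):
    for d in viewer.landmark_of('wrist',n)[:1]: print(n,round(d['conf'],2),np.round(d['xy']),atz('wrist',d['xy'],z,M))
print([(d['conf'],d['box']) for d in viewer.find_in('wrist','tin')[:2]])
```

```text
[-0.4947  0.3109  0.3634  1.6233  0.0013 -0.4963] tip [ 0.5363 -0.289   0.1829]
tin_rim 0.61 [290. 190.] [ 0.5309 -0.325   0.048 ]
tin 0.58 [292. 181.] [ 0.5297 -0.3259  0.    ]
tin_lid 0.83 [367. 177.] [ 0.5238 -0.2334  0.    ]
jar 0.59 [256. 115.] [ 0.4469 -0.3695  0.    ]
spray_can 0.87 [294. 272.] [ 0.6518 -0.3264 -0.    ]
[(0.74, [256.9, 156.3, 322.5, 224.7])]
```

View pics/w6.png

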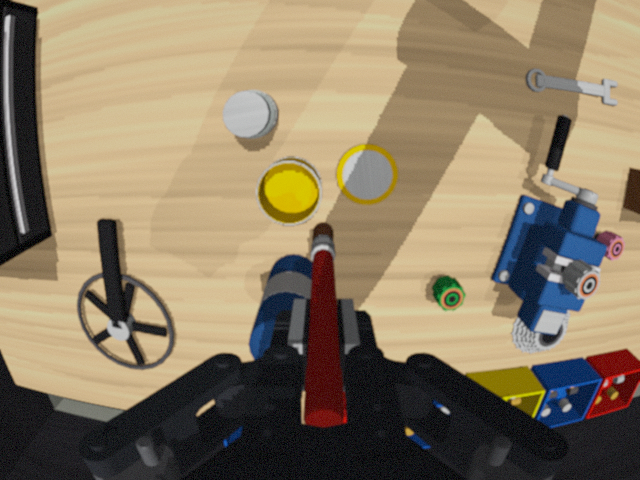

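Emit:
arm_command(commands=[[[0.0173,-0.12,0,0,0,0],[0.0173,-0.12,0,0,0,0],[0.0173,-0.12,0.2,0,0,0],[0.0173,-0.12,0.4,0,0,0],[0.0173,-0.12,0.53,0,0,0],[0.0173,-0.12,0.573,0,0,0],[0.0173,-0.12,0.573,0,0,0],[0.0173,-0.12,0.573,0,0,0],[0.0173,-0.12,0.573,0,0,0]]])

```text
clock: 18.5
tool_pos: [0.5315, -0.3267, 0.1393]
tcp_rot: [0.0, 3.138, -0.002]
wrist_force: [-0.2, 0.2, -0.2]
gripper_width: 0.0117
```

Run:
```python
from h import *
s=r.read_state(); R1=R.from_rotvec(s['tcp_rot']); tl=np.load('tl.npy')[:3]; print('tip',s['tool_pos']+R1.apply(tl),s['wrist_force'],s['gripper_width'])
M=viewer.camera_model('wrist'); im=snap('wrist','w7'); cv2.imwrite('pics/w7c.png',im[150:400,200:520,::-1])
print([(d['conf'],d['xy'],atz('wrist',d['xy'],.048,M)) for d in viewer.landmark_of('wrist','tin_rim')[:2]])
```

```text
tip [ 0.532  -0.3272  0.0133] [-0.2451  0.1731 -0.2273] 0.011701917976130963
[(0.93, [323.7, 248.4], array([ 0.533 , -0.3257,  0.048 ]))]
```

View pics/w7c.png

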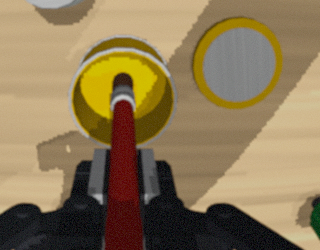

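Emit:
arm_command(commands=[[[0,0,-0.2,0,0,0],[0,0,-0.4,0,0,0],[0,0,-0.58,0,0,0],[0,0,-0.6,0,0,0],[-0.05,0.2,-0.6,0,0,0],[-0.15,0.85,-0.6,0,0,0],[-0.15,0.85,-0.6,0,0,0],[-0.15,0.85,-0.6,0,0,0],[-0.15,0.85,-0.6,0,0,0],[-0.15,0.85,-0.6,0,0,0]]])

```text
clock: 19.85
tool_pos: [0.5754, -0.0708, 0.3169]
tcp_rot: [-0.002, 3.142, 0.0]
wrist_force: [-0.4, -0.2, -1.1]
gripper_width: 0.0118
```

Run:
```python
from h import *
go([.609,.008,.32],down(np.pi))
```

```text
pos [ 0.5754 -0.0708  0.3169] shift [-0.1126  0.2625 -0.0105] turn [0.     0.     0.0005] rows~ 1.4
```

Emit:
arm_command(commands=[[[-0.1126,0.2625,0,0,0,0],[-0.1126,0.2625,0,0,0,0],[-0.1126,0.2625,0,0,0,0],[-0.1126,0.2625,0,0,0,0]]])

```text
clock: 20.35
tool_pos: [0.609, 0.006, 0.3174]
tcp_rot: [0.002, 3.141, -0.0]
wrist_force: [-0.3, -0.4, -0.3]
gripper_width: 0.0115
```

Run:
```python
from h import *
s=r.read_state(); R1=R.from_rotvec(s['tcp_rot']); tl=np.load('tl.npy')[:3]; tip=s['tool_pos']+R1.apply(tl); print('tip',tip,s['wrist_force'])
for c in('wrist','scene','top'):
    M=viewer.camera_model(c); im=snap(c,c+'8')
    print(c,proj(c,tip,M),[(d['conf'],d['xy'],atz(c,d['xy'],.146,M)) for d in viewer.landmark_of(c,'bearing')[:3]],[(d['conf'],d['xy']) for d in viewer.landmark_of(c,'brush_tip')[:1]])
im=cv2.imread('pics/wrist8.png'); cv2.imwrite('pics/w8c.png',im[150:400,200:520])
```

```text
tip [0.6091 0.0056 0.1914] [-0.3476 -0.4155 -0.2604]
wrist [321.7489 231.2317] [(0.98, [328.4, 215.7], array([0.6093, 0.0112, 0.146 ])), (0.77, [442.0, 190.4], array([0.5852, 0.1122, 0.146 ])), (0.71, [216.8, 238.4], array([ 0.6301, -0.091 ,  0.146 ]))] [(0.57, [322.4, 231.6])]
scene [296.299  209.1084] [(0.95, [223.3, 274.8], array([ 0.7558, -0.1014,  0.146 ])), (0.72, [299.3, 231.4], array([0.6179, 0.0119, 0.146 ])), (0.64, [363.0, 268.7], array([0.7103, 0.1381, 0.146 ]))] []
top [331.8671 207.396 ] [(0.52, [272.3, 222.2], array([0.5816, 0.1348, 0.146 ])), (0.49, [385.9, 200.3], array([ 0.6381, -0.1152,  0.146 ]))] [(0.6, [208.3, 255.9])]
```

View pics/w8c.png

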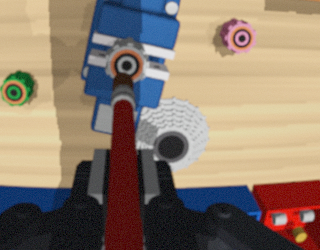

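Emit:
arm_command(commands=[[[0,0.013,0.05,0,0,0],[0,0.013,0.1,0,0,0],[0,0.013,0.13,0,0,0],[0,0.013,0.145,0,0,0],[0,0.013,0.152,0,0,0],[0,0.013,0.152,0,0,0]]])

```text
clock: 21.55
tool_pos: [0.6094, 0.0114, 0.2728]
tcp_rot: [0.0, 3.139, 0.001]
wrist_force: [-0.2, 0.5, 1.4]
gripper_width: 0.0118
```

Emit:
arm_command(commands=[[[0,0,0.006,0,0,0],[0,0,0.006,0,0,0],[0,0,0.006,0,0,0]]])

```text
clock: 21.92
tool_pos: [0.6098, 0.0114, 0.2727]
tcp_rot: [0.0, 3.136, 0.001]
wrist_force: [-1.9, -0.4, 9.5]
gripper_width: 0.0117
```

Emit:
arm_command(commands=[[[0,0,-0.08,0,0,0],[0,0,-0.15,0,0,0],[0,0,-0.17,0,0,0],[0,0,-0.17,0,0,0]]])

```text
clock: 22.42
tool_pos: [0.6094, 0.0114, 0.321]
tcp_rot: [0.0, 3.14, 0.001]
wrist_force: [0.3, 0.1, -0.8]
gripper_width: 0.0117
```

Run:
```python
from h import *
g=np.load('grasp.npy'); Rg=R.from_rotvec(g[3:]); print(r.read_state()['wrist_force'])
go(g[:3]+Rg.apply([0,0,-.168]),Rg)
s=r.read_state(); R1=R.from_rotvec(s['tcp_rot']); tl=np.load('tl.npy')[:3]; tip=s['tool_pos']+R1.apply(tl)
for c in('wrist','scene'):
    M=viewer.camera_model(c); snap(c,c+'9'); print(c,proj(c,tip,M),[(d['conf'],d['xy']) for d in viewer.landmark_of(c,'brush_tip')[:1]],[(d['conf'],d['xy']) for d in viewer.landmark_of(c,'bearing')[:3]])
```

```text
[ 0.3212  0.0547 -0.7755]
pos [0.6094 0.0114 0.321 ] shift [0.2804 0.9837 0.0717] turn [-0.0539  0.0073 -0.0008] rows~ 4.9
wrist [321.728  231.2403] [(0.94, [321.3, 232.4])] [(0.76, [321.9, 215.3]), (0.74, [434.3, 189.9]), (0.74, [213.1, 240.2])]
scene [299.1226 207.922 ] [] [(0.93, [363.0, 267.3]), (0.92, [298.0, 226.9]), (0.9, [223.5, 280.8])]
```

Emit:
arm_command(commands=[[[0.2804,0.9837,0.0717,-0.0539,0.0073,-0.0008],[0.2804,0.9837,0.0717,-0.0539,0.0073,-0.0008],[0.2804,0.9837,0.0717,-0.0539,0.0073,-0.0008],[0.2804,0.9837,0.0717,-0.0539,0.0073,-0.0008],[0.2804,0.9837,0.0717,-0.0539,0.0073,-0.0008],[0.2804,0.9837,0.0717,-0.0539,0.0073,-0.0008],[0.2804,0.9837,0.0717,-0.0539,0.0073,-0.0008],[0.2804,0.9837,0.0717,-0.0539,0.0073,-0.0008]]])

```text
clock: 23.72
tool_pos: [0.5256, 0.3054, 0.2998]
tcp_rot: [0.001, -3.109, -0.264]
wrist_force: [-0.1, -0.6, -0.1]
gripper_width: 0.0118
```

Run:
```python
from h import *
g=np.load('grasp.npy'); Rg=R.from_rotvec(g[3:])
go(g[:3],Rg)
```

```text
pos [0.5256 0.3054 0.2998] shift [0.001  0.0037 0.5615] turn [-0.0001  0.     -0.0005] rows~ 2.7
```

Emit:
arm_command(commands=[[[0.001,0.012,0.15,0,0,0],[0.001,0.012,0.3,0,0,0],[0.001,0.012,0.42,0,0,0],[0.001,0.012,0.5,0,0,0],[0.001,0.012,0.545,0,0,0],[0.001,0.012,0.553,0,0,0],[0.001,0.012,0.553,0,0,0]]])

```text
clock: 24.6
tool_pos: [0.5218, 0.3379, 0.1378]
tcp_rot: [0.003, -3.11, -0.265]
wrist_force: [-1.2, -0.2, -0.4]
gripper_width: 0.0116
```

Run:
```python
from h import *
s=r.read_state(); R1=R.from_rotvec(s['tcp_rot']); tl=np.load('tl.npy')[:3]; print('tip',s['tool_pos']+R1.apply(tl),s['wrist_force'])
im=snap('wrist','w10'); cv2.imwrite('pics/w10c.png',im[150:400,60:500,::-1])
```

```text
tip [0.5193 0.3589 0.0135] [-1.1876 -0.2189 -0.3664]
```

View pics/w10c.png

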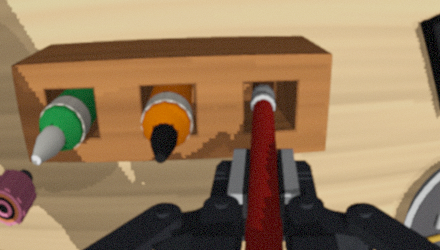

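Emit:
arm_command(commands=[[[0,-0.004,0.01,0,0,0],[0,-0.004,0.01,0,0,0],[0,-0.004,0.01,0,0,0]]])

```text
clock: 25.02
tool_pos: [0.5213, 0.3375, 0.134]
tcp_rot: [0.004, -3.109, -0.265]
wrist_force: [0.3, 0.3, 0.6]
gripper_width: 0.0113
```

Emit:
arm_command(commands=[[[0,0,0,0,0,0],[0,0,0,0,0,0],[0,0,0,0,0,0],[0,0,0,0,0,0]]], grip=0.4)

```text
clock: 25.52
tool_pos: [0.521, 0.3374, 0.1336]
tcp_rot: [0.004, -3.108, -0.264]
wrist_force: [-0.2, 0.0, -0.3]
gripper_width: 0.051
```

Emit:
arm_command(commands=[[[0,0,-0.1,0,0,0],[0,0,-0.25,0,0,0],[0,0,-0.42,0,0,0],[0,0,-0.55,0,0,0],[0.3,0,-0.7,0,0,0],[0.3,0,-0.7,0,0,0],[0.3,0,-0.7,0,0,0]]])

```text
clock: 26.4
tool_pos: [0.4344, 0.3016, 0.3455]
tcp_rot: [0.007, -3.112, -0.268]
wrist_force: [0.9, -0.5, -0.0]
gripper_width: 0.0516
```

Run:
```python
from h import *
print(r.read_state()['wrist_force'],r.read_state()['clock'])
b=np.load('brush.npy')
for c in('wrist','scene','top'):
    M=viewer.camera_model(c); snap(c,c+'11')
    print(c,'start tip/end',proj(c,b[:3],M),proj(c,b[:3]+.19*b[3:],M),[(round(d['conf'],2),d['xy']) for d in viewer.landmark_of(c,'brush_tip')[:1]],[(round(d['conf'],2),d['box']) for d in viewer.find_in(c,'brush')[:1]])
    for n,z in(('bearing',.146),('tin_rim',.048),('jar',0),('tin_lid',0),('spanner',0),('cassette',0)):
        print('  ',n,[(round(d['conf'],2),atz(c,d['xy'],z,M)[:2]) for d in viewer.landmark_of(c,n)[:3]])
a,b=[cv2.imread(f'pics/{c}11.png') for c in('scene','wrist')]
cv2.imwrite('pics/f.png',np.vstack([cv2.resize(a[160:320,90:500],(800,312)),cv2.resize(b[120:340,60:640],(741,281)) if 0 else cv2.copyMakeBorder(cv2.resize(b[120:340,60:620],(716,281)),0,0,0,84,0)]))
```

```text
[ 0.9256 -0.4809 -0.0483] 26.4
wrist start tip/end [319.5167 247.4174] [318.0784 319.7751] [] []
   bearing [(0.95, array([0.5467, 0.1731])), (0.83, array([ 0.597 , -0.0357])), (0.6, array([0.6122, 0.0083]))]
   tin_rim []
   jar []
   tin_lid [(0.51, array([0.5221, 0.2911]))]
   spanner [(0.88, array([0.3773, 0.0583]))]
   cassette []
scene start tip/end [466.0301 265.9119] [465.5785 193.0099] [] [(0.64, [456.5, 193.2, 470.4, 248.3])]
   bearing [(0.96, array([0.7092, 0.136 ])), (0.9, array([ 0.7673, -0.0966])), (0.6, array([0.6065, 0.0116]))]
   tin_rim [(0.81, array([ 0.522 , -0.3322]))]
   jar [(0.66, array([ 0.5132, -0.242 ])), (0.64, array([ 0.449, -0.373]))]
   tin_lid [(0.82, array([ 0.5102, -0.2348]))]
   spanner [(0.74, array([0.391 , 0.0477]))]
   cassette [(0.7, array([ 0.6598, -0.3301]))]
top start tip/end [184.8102 254.9002] [179.3942 242.7953] [(0.59, [181.4, 254.3])] [(0.68, [181.6, 240.0, 185.9, 258.3])]
   bearing [(0.8, array([0.607 , 0.0026])), (0.58, array([ 0.6425, -0.1105])), (0.57, array([0.5772, 0.1408]))]
   tin_rim [(0.69, array([ 0.5378, -0.3288])), (0.54, array([0.3897, 0.0612])), (0.48, array([0.5106, 0.2826]))]
   jar [(0.73, array([ 0.45  , -0.3741]))]
   tin_lid [(0.96, array([ 0.5226, -0.2314]))]
   spanner [(0.79, array([0.38  , 0.0639])), (0.55, array([0.6316, 0.0005]))]
   cassette [(0.77, array([0.7458, 0.0638]))]
```

```bash
python3 -c "
from h import *
print(job.sign_off(), r.read_state()['wrist_force'])"
```

```text
the job is handed in; nothing more can be done
the job is handed in; nothing more can be done
```

I completed every step and handed the job in at about 27 s of the 67 s allowed; it gave no verdict.

- **Vise:** I cranked it clockwise to about 3.35 rad, roughly an eighth of a turn past the point where the jaws meet the axle. I did not measure the jaw force directly. The angle comes from the crank pose, and a network sighting of the grip agreed with it.
- **Dip:** the brush tip went to about 13 mm above the bench, 35 mm below the tin's rim and near its centre. The close-up showed it inside.
- **Dab:** the wrist sensor read 9.5 N of contact, with the tip within about 2 mm of the bearing's centre.
- **Return:** I released the brush in its own pocket and drew the arm clear.

**Last checks:**
- In the scene camera the network's box round the brush matched its starting position. The top camera's tip position was within 3–4 pixels of the start.
- The bearing was found at about (0.61, 0.01), where it was before.
- The jar, the lid and the tin were found where they started, within about 10 mm of network scatter. The tin was within about 9 mm of earlier sightings.
- I have no usable start-to-end comparison for the spanner, cassette, spray can or drip bottles. The arm never came near enough to touch them.

**Checks that failed or disagreed:**
- I could not view the final overview picture because the 12-picture limit was reached, so the end state rests on network detections.
- The wrist camera did not detect the brush in the last look.
- The scene camera labelled the spray can's position as the cassette, which I took as a misreport.

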